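Turn the reversible tube plate over in its cradle

ROBOT

A 6-joint arm with a two-finger parallel gripper is mounted at the origin on a cart in front of the work surface, level with it; the furniture and walls round the work are solid. World frame = base frame: x ahead of the robot, y to its left, z up, the work surface at z = 0. Lengths are in m, angles in rad, forces in N, time in s.
With the tool pointing down it reaches from about 0.35 to 0.975 m from the base axis. Payload 17.4 kg.
Tool frame: the origin (TCP) lies at the very end of the fingers, on their centre line; the grasp point (between the pads) lies 19 mm behind it; z points along the fingers, y is the line along which they close (so a half turn about z gives the same grasp; the last joint's range is limited). The gripper opens to 85 mm and grips with 20 to 120 N. Pads are 22 mm wide; open, the fingers measure 114 mm over their backs; the gripper's body (76 mm by 85 mm) begins 54 mm behind the grasp point. The pads swing forward as they close: fully open they stand 13 mm farther back than shut.
Start: joints at [-0.038, 0.116, 1.442, -0, 1.584, -0.038], TCP at [0.675, -0, 0.231] pointing down, gripper open.
Joint ranges: [-2.83, 2.83], [-0.83, 2.19], [0.07, 2.5], [-1.14, 4.28], [0.01, 3], [-2.97, 2.97]. Speed limits (rad/s): [1.89, 1.89, 2.22, 3.14, 3.14, 3.14].

INTERFACE

Orientations are given as a unit quaternion [w, x, y, z].
In Python, from workcell import ctrl gives the robot as it stands. The module is installed in compiled form; this text tells all that it offers.
- The arm moves only by the tool move_arm, never from a script. Its argument "motion" is a list of rows, each an object of numbers: "tx", "ty", "tz": the shift along the tool's x, y, z in cm; "rx", "ry", "rz": the turn, a rotation vector about the tool's x, y, z in rad. In form: [{"tx": .., "ty": .., "tz": .., "rx": .., "ry": .., "rz": ..}, ...]. A call has 1 to 20 rows; each row shifts and turns the commanded pose from where the row before left it, along the tool's axes as they then stand; what a row does not reach is not made up. A row lasts 1/8 s, in which the tool goes at most 62.5 mm and 10.7 degrees, less where a joint would pass 70% of its speed; a pose out of reach is approached as far as the arm can. A call with a gripper value outside its range is refused whole. "claw" is the finger opening in cm, from 0 to 8.54, set as the call begins (left out, the last holds). The fingers move at their own pace and stop on an object; "grip_force" is the grip in N (left out, the last holds). Time passes only in rows, so rows that do not move let the fingers close. It gives the time, the measured TCP pose, the force, the opening and the grip force at its end, in the units of the state.
- ctrl.state(): the state, without advancing time (a new reading comes with each control period).
- ctrl.grab_frame(name): name is "scene" or "side" or "wrist"; returns a dict with "color" (400x640x3 uint8, red, green, blue), "range_z" (400x640 float32, m along the optical axis (not along the pixel's ray), 0 where there is no reading), "intrinsics" (3x3 intrinsics, pixels), "world_from_camera" (4x4, takes a point from camera to world coordinates); the wrist camera has in their place "mount" (4x4, takes a point from camera to tool coordinates, whose origin is the TCP and whose axes are the flange's). Camera axes: x right, y down, z forward; pixel columns grow to the right and rows downward; lengths in m; the calibration is good to about 2 mm. The wrist camera is an equidistant fisheye: a pixel r from the principal point sees the ray r / f radians off the axis. A picture is of the moment at which its call begins: read the wrist's pose just before it.
- ctrl.job_done(): hands the job in; it is judged then, once.
Trained networks look in a picture, given as the dict that the camera call returned (one of the last four; its "shot" number tells which), for a name from the list of things; names that differ only in an ending like _2 or _b are one class to them, and where a whole thing is asked for, a point or a joint stands for the part that bears it (a point fixed in the world has none). Each returns a list of dicts, best first, with "conf" (0 to 1); they miss things now and then, are a little off and sometimes report something else, mostly with a low value. They report only what shows in the picture. A call takes as long as a camera call. They do not tell look-alikes from the thing itself.
- ctrl.find_in(thing, picture): "xyz" ([x, y, z] in m, in the coordinates of the camera as it stood for that picture, good to about 4 mm: the middle of the surface that is visible of it).
The state is a dict: "clock": time; "joints": joint angles; "dq": joint speeds; "tau": joint torques, N m; "tcp_pos": TCP position; "tcp_rot": TCP orientation; "force": force on the tool from outside, world axes, zero at the start; "wrist_torque": the same for the moment, N m; "width": finger opening in m; "grip_force": force on a finger pad.
Only numpy, scipy, OpenCV 4.12 (cv2) and the standard library are available. Lean on these libraries where they do the work, as an engineer would, in place of code of your own. Each camera call takes 0.05 s, during which the arm holds its last target. There are 200 camera calls.

TASK

The reversible tube plate lies blank grey face up on the left rest of the turning cradle and is too wide to grasp. Lever up its overhanging outer edge with its inner edge kept down against the yellow middle rail, bring it over the rail, set that same edge down beside the rail on the right rest, and lower the plate gently, never letting it fall, until it lies flat there with the blue pocket face up. Leave the things around it where they are.

Things in the scene. Friction and masses are not known exactly. Their poses are not given: they have to be found in the camera images.
- cradle: Fixed aluminium turning cradle. Origin: centre of its underside on the worktop; x runs along the yellow middle rail (away from the robot at yaw 0), y to the left rest, z up. Flat deck 160 x 160 mm, 6 mm thick, top 45 mm above the worktop; more than 55 mm from the rail's middle plane there is free space under it.
- rail_top (a point): Middle of the top of the yellow rail, which runs along the cradle's x at its y = 0: 12 mm thick, 160 mm long, rising 30 mm above the deck; axes as the cradle.
- left_rest (a point): Middle of the left rest (the deck on the cradle's +y side, with a black rubber strip), on its top surface, 43 mm from the rail's middle plane.
- right_rest (a point): Middle of the right rest (the deck on the -y side, with a black rubber strip), on its top surface, 43 mm from the rail's middle plane.
- plate: Loose reversible tube plate, 130 (x) x 110 (y) x 14 mm (z), 175 to 350 g. Origin: centre of its blue pocket face; z points out of the plain grey face, which is up at the start. It lies on the left rest, its x roughly along the rail, inner edge 3 to 14 mm off the rail; its outer edge overhangs the deck by 38 to 51 mm. Nothing holds it.
- plate_center (a point): Middle of the plate's volume, 7 mm from either face; axes as the plate.
- inner_edge (a point): Middle of the plate's inner side face (its own y = -55 mm, half thickness), the edge nearest the rail at the start.
- media_bottle: Loose glass bottle with orange cap, 71 mm across, 132 mm high, standing left behind the cradle; leave alone.
- timer: Loose white timer, 73 x 65 x 19 mm, lying at the right front; leave alone.
- film_box: Loose dark blue carton, 60 x 118 x 56 mm, right behind the cradle; leave alone.
Mind the look-alikes: they are no part of the job. There is more than one size of the plate; the one meant has the size given above.

How it is judged:
By the outcome, as a careful person would: the job done as asked, in the order asked, and still so for the second after the job is handed in, with the robot touching nothing.
It also fails if it takes over 67 s, if anything falls off the work surface, if the arm or the gripper's body presses on something with over 40 N, if the wrist force passes 120 N, or if a joint passes its speed limit or range.

## Working session

There is one attempt and no reset: what is moved stays moved. The work goes in short steps, Python scripts to look and compute and a tool call to move; the robot and the scene stay as the last step left them, time stands still between calls to the robot, and variables do not carry over. Pictures are saved under pics/ and viewed, at most 14 in all, crops included, and the job is handed in when it is done.

Besides the shell and the picture viewer there is one more tool, called after "Request:" by a JSON object that holds its "method" and its "body", one argument or row to a line. move_arm: Moves the arm, as the interface text tells. Its arguments: {"type":"object","properties":{"motion":{"type":"array","items":{"type":"object","properties":{"tx":{"type":"number"},"ty":{"type":"number"},"tz":{"type":"number"},"rx":{"type":"number"},"ry":{"type":"number"},"rz":{"type":"number"}}}},"claw":{"type":"number"},"grip_force":{"type":"number"}},"required":["motion"]}

```bash
mkdir -p pics; cat > h.py <<'E'
import numpy as np, cv2
from workcell import ctrl
def cloud(f):
    K=f["intrinsics"];z=f["range_z"];v,u=np.mgrid[:400,:640]
    p=np.stack([(u-K[0,2])/K[0,0]*z,(v-K[1,2])/K[1,1]*z,z],-1)
    T=np.array(f["world_from_camera"]);return p@T[:3,:3].T+T[:3,3]
def save(f,n): cv2.imwrite("pics/"+n,f["color"][:,:,::-1])
E
python3 - <<'E'
from h import *
np.set_printoptions(precision=4,suppress=True)
for c in("scene","side"):
    f=ctrl.grab_frame(c);save(f,c+"0.png");T=np.array(f["world_from_camera"]);print(c,T[:3,3],T[:3,2])
    np.savez(c+"0.npz",P=cloud(f),C=f["color"])
    for n in("cradle","plate","rail_top","left_rest","right_rest","media_bottle","timer","film_box"):
        for d in ctrl.find_in(n,f)[:3]:print(n,round(d["conf"],2),T[:3,:3]@d["xyz"]+T[:3,3])
print(ctrl.state())
E
```

```text
scene [ 0.3661 -0.9851  1.0452] [ 0.0965  0.7057 -0.7019]
cradle 0.87 [ 0.5619 -0.0383  0.0487]
plate 0.91 [0.5601 0.0554 0.0552]
plate 0.61 [0.4326 0.1994 0.0065]
rail_top 0.58 [ 0.5643 -0.0394  0.0488]
left_rest 0.78 [ 0.5666 -0.0374  0.0426]
left_rest 0.44 [ 0.3384 -0.3469  0.0208]
right_rest 0.61 [ 0.5651 -0.0384  0.0444]
media_bottle 0.57 [0.5641 0.0549 0.0549]
media_bottle 0.56 [0.6402 0.3971 0.0752]
timer 0.62 [ 0.3412 -0.347   0.0197]
film_box 0.83 [ 0.6416 -0.4327  0.0555]
side [ 0.8254 -0.5717  1.3445] [-0.2307  0.4086 -0.8831]
cradle 0.77 [ 0.5824 -0.0373  0.042 ]
cradle 0.39 [ 0.3403 -0.3378  0.0185]
plate 0.56 [0.5698 0.056  0.0549]
plate 0.48 [0.4376 0.1775 0.011 ]
rail_top 0.69 [ 0.578  -0.036   0.0426]
rail_top 0.64 [0.5672 0.0546 0.0574]
left_rest 0.69 [ 0.5828 -0.0365  0.0443]
right_rest 0.98 [ 0.5816 -0.0391  0.0398]
media_bottle 0.58 [0.6675 0.4163 0.0987]
timer 0.94 [ 0.3421 -0.3393  0.0165]
film_box 0.72 [ 0.5837 -0.0359  0.0423]
film_box 0.63 [ 0.6447 -0.4221  0.0533]
{'clock': 0.9, 'joints': array([-0.0378,  0.116 ,  1.4416,  0.    ,  1.584 , -0.0378]), 'dq': array([-0.0008, -0.0022, -0.001 , -0.001 , -0.0016,  0.0014]), 'tau': array([  0.0009, -73.1745, -63.2633,   0.0001,   0.0006,  -0.    ]), 'tcp_pos': array([0.675 , 0.    , 0.2313]), 'tcp_rot': array([-0.    ,  0.7071,  0.7071,  0.    ]), 'force': array([-0.45  , -0.4284, -0.5868]), 'wrist_torque': array([ 0.0098, -0.0159,  0.0234]), 'grip_force': 0.0, 'width': 0.08544000363859369}
```

View pics/scene0.png

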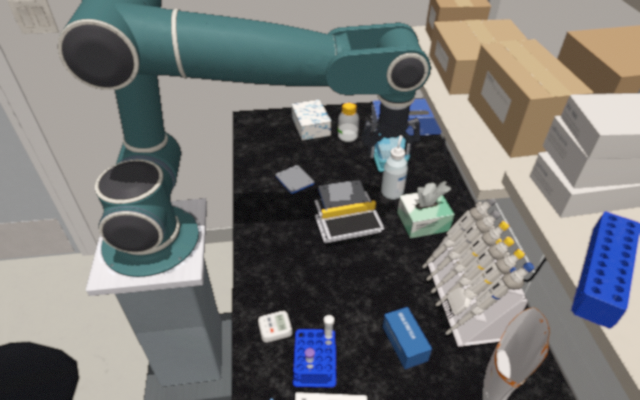

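View pics/side0.png

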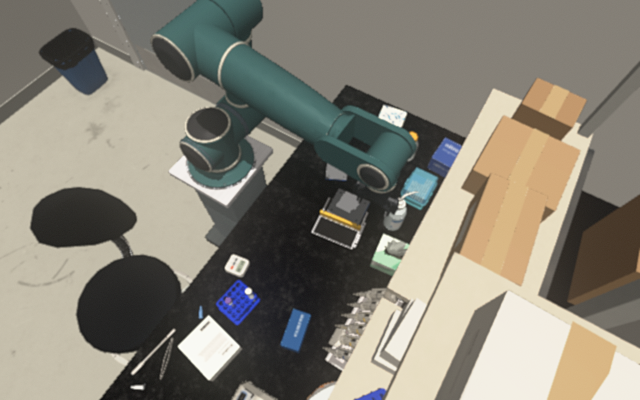

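The scene view shows the cradle at about (350,210), with the yellow rail at (348,210) and the dark grey plate at (343,193) behind it. The small look-alike is at (295,178). A spray bottle at (395,175) and a tissue box at (425,212) stand beyond the cradle.

```bash
python3 - <<'E'
from h import *
np.set_printoptions(precision=4,suppress=True)
import cv2
for c in("scene0","side0"):
    d=np.load(c+".npz");P=d["P"];C=d["C"].astype(int)
    box=(abs(P[...,0]-.565)<.16)&(abs(P[...,1]-.02)<.16)
    y=box&(C[...,0]>140)&(C[...,1]>90)&(C[...,2]<90)&(P[...,2]>.02)
    q=P[y];print(c,"rail",len(q),q.min(0),q.max(0),q.mean(0))
    t=q[q[:,2]>.07]
    r=cv2.minAreaRect((t[:,:2]*1000).astype(np.float32));print("railtop",r,t[:,2].mean())
    for lo,hi in((.052,.066),(.038,.05)):
        m=box&(P[...,2]>lo)&(P[...,2]<hi)&~y
        n,l,s,_=cv2.connectedComponentsWithStats(m.astype(np.uint8))
        for i in range(1,n):
            if s[i,4]>40:
                t=P[l==i];print(lo,s[i,4],cv2.minAreaRect((t[:,:2]*1000).astype(np.float32)),np.median(t[:,2]),t.min(0),t.max(0))
    # whats around
    m=(abs(P[...,0]-.565)<.25)&(abs(P[...,1]-.02)<.35)&(P[...,2]>.012)&(P[...,2]<.25)
    n,l,s,_=cv2.connectedComponentsWithStats(m.astype(np.uint8))
    for i in range(1,n):
        if s[i,4]>40: t=P[l==i];print("obj",s[i],t.min(0),t.max(0))
E
cat >> h.py <<'E'
E
python3 - <<'E'
import sys; sys.path.insert(0,'.')
from h import *
f=ctrl.grab_frame("wrist");cv2.imwrite("pics/w0.png",f["color"][:,:,::-1]);print(f["mount"],f["intrinsics"])
E
```

```text
scene0 rail 451 [ 0.4954 -0.0293  0.0426] [0.6502 0.0169 0.0786] [ 0.5709 -0.0142  0.0647]
railtop ((572.2944946289062, -14.36849594116211), (153.95541381835938, 17.32197380065918), 6.670228481292725) 0.07353665049866269
0.052 966 ((568.1918334960938, 59.83489990234375), (131.0404510498047, 103.1292724609375), 4.341251373291016) 0.05850391425711876 [0.5006 0.004  0.0528] [0.6356 0.1143 0.066 ]
0.038 86 ((497.2925109863281, 24.82028579711914), (20.253244400024414, 66.59086608886719), 6.001124382019043) 0.044354386868603934 [ 0.4845 -0.0092  0.0386] [0.5077 0.0586 0.0496]
0.038 1168 ((576.9087524414062, -51.87472915649414), (160.05712890625, 85.33187103271484), 6.103043556213379) 0.04465387342949545 [ 0.4931 -0.1019  0.0382] [ 0.6592 -0.0058  0.0499]
obj [ 374  136   64   99 2885] [ 0.7005 -0.0937  0.012 ] [0.815  0.2835 0.249 ]
obj [ 315  180   68   61 2746] [ 0.4845 -0.1019  0.0123] [0.6592 0.1143 0.0786]
obj [ 423  220   54   73 1786] [ 0.7419 -0.33    0.0121] [ 0.815 -0.189  0.196]
obj [265 311  23  12 186] [ 0.316  -0.3298  0.0135] [ 0.3703 -0.3031  0.0249]
side0 rail 150 [ 0.4973
[... 998 characters left out ...]
311  189   59   60 2079] [ 0.4859 -0.1011  0.0332] [0.661  0.113  0.2499]
obj [370 234  35  39 735] [ 0.7354 -0.0906  0.0126] [0.8149 0.0262 0.1363]
obj [232 256  17  12 108] [ 0.3151 -0.3297  0.0122] [ 0.3733 -0.3023  0.024 ]
obj [341 289  39  37 533] [ 0.7435 -0.3295  0.0122] [ 0.8149 -0.2005  0.1888]
[[-6.22688538e-04 -9.61591624e-01 -2.74483444e-01  6.88414606e-02]
 [ 9.99999613e-01 -7.69205492e-04  4.26157800e-04  2.61840781e-05]
 [-6.20923943e-04 -2.74483072e-01  9.61591731e-01 -1.42499673e-01]
 [ 0.00000000e+00  0.00000000e+00  0.00000000e+00  1.00000000e+00]] [[309.70691629   0.         318.87000229]
 [  0.         309.70691629 194.43129636]
 [  0.           0.           1.        ]]
```

View pics/w0.png

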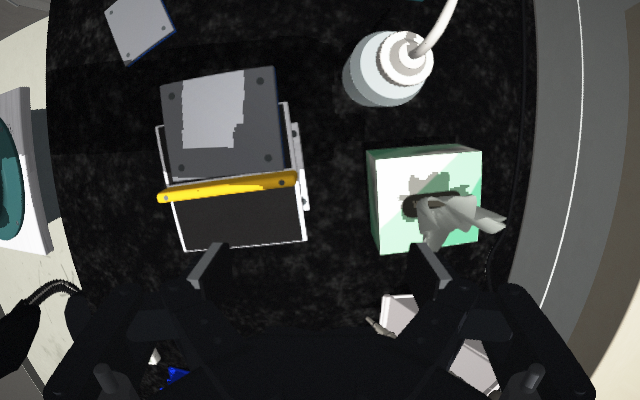

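Request:
{"method": "move_arm", "body": {
  "motion": [
    {"tx":4.7,"ty":-2.5,"tz":-1},
    {"tx":4.7,"ty":-2.5,"tz":-1},
    {"tx":4.7,"ty":-2.5,"tz":-1},
    {"tx":4.7,"ty":-2.5,"tz":-1},
    {"tx":4.7,"ty":-2.5,"tz":-1},
    {"rz":-0.169},
    {"rz":-0.169},
    {"rz":-0.169},
    {"rz":-0.169},
    {"rz":-0.169},
    {"rz":-0.169},
    {"rz":-0.169},
    {"rz":-0.169},
    {"rz":-0.169},
    {"rz":-0.169},
    {"rx":0.16},
    {"rx":0.16},
    {"rx":0.16}
  ],
  "claw": 5
}}

```text
invalid input at $.motion[0]: expected keys tx, ty, tz, rx, ry, rz
```

```bash
cat >> h.py <<'E'
from scipy.spatial.transform import Rotation as Ro
YAW=.119;U=np.array([np.cos(YAW),np.sin(YAW),0]);N=np.array([-np.sin(YAW),np.cos(YAW),0]);RC=np.array([.5727,-.0137,0])
def show():
    s=ctrl.state();q=np.array(s["tcp_rot"]);R=Ro.from_quat(q[[1,2,3,0]]).as_matrix()
    p=np.array(s["tcp_pos"]);d=p-RC
    print("t",round(s["clock"],2),"joints",np.round(s["joints"],2),"s,v,z mm",np.round(1000*np.array([d@U,d@N,p[2]]),1))
    B=np.stack([U,N,[0,0,1]]);print("tool axes in u,n,z cols:\n",np.round(B@R,3));print("tilt below horiz deg",np.degrees(np.arctan2(-R[2,2],-(R[:,2]@N))))
    print("F(u,n,z)",np.round(B@s["force"],1),"w",round(s["width"]*1000,1),"grip",round(s["grip_force"],1));return s,R,p
def go(dv,ds,dz,R,n=1): # displacement mm in s,v,z -> tool cm per row
    D=(ds*U+dv*N+np.array([0,0,dz]))/10;print("rows",n,np.round(R.T@D/n,3))
E
python3 -c "
from h import *
show()"
```

```text
t 0.95 joints [-0.04  0.12  1.44  0.    1.58 -0.04] s,v,z mm [103.2   1.5 231.3]
tool axes in u,n,z cols:
 [[ 0.119  0.993 -0.   ]
 [ 0.993 -0.119  0.   ]
 [ 0.    -0.    -1.   ]]
tilt below horiz deg 90.00191643763459
F(u,n,z) [-0.9  0.4  0.4] w 85.3 grip 0.0
```

All keys are needed in each row.

Request:
{"method": "move_arm", "body": {
  "motion": [
    {"tx":4.7,"ty":-2.5,"tz":-1,"rx":0,"ry":0,"rz":0},
    {"tx":4.7,"ty":-2.5,"tz":-1,"rx":0,"ry":0,"rz":0},
    {"tx":4.7,"ty":-2.5,"tz":-1,"rx":0,"ry":0,"rz":0},
    {"tx":4.7,"ty":-2.5,"tz":-1,"rx":0,"ry":0,"rz":0},
    {"tx":4.7,"ty":-2.5,"tz":-1,"rx":0,"ry":0,"rz":0},
    {"tx":0,"ty":0,"tz":0,"rx":0,"ry":0,"rz":-0.169},
    {"tx":0,"ty":0,"tz":0,"rx":0,"ry":0,"rz":-0.169},
    {"tx":0,"ty":0,"tz":0,"rx":0,"ry":0,"rz":-0.169},
    {"tx":0,"ty":0,"tz":0,"rx":0,"ry":0,"rz":-0.169},
    {"tx":0,"ty":0,"tz":0,"rx":0,"ry":0,"rz":-0.169},
    {"tx":0,"ty":0,"tz":0,"rx":0,"ry":0,"rz":-0.169},
    {"tx":0,"ty":0,"tz":0,"rx":0,"ry":0,"rz":-0.169},
    {"tx":0,"ty":0,"tz":0,"rx":0,"ry":0,"rz":-0.169},
    {"tx":0,"ty":0,"tz":0,"rx":0,"ry":0,"rz":-0.169},
    {"tx":0,"ty":0,"tz":0,"rx":0,"ry":0,"rz":-0.169},
    {"tx":0,"ty":0,"tz":0,"rx":0.16,"ry":0,"rz":0},
    {"tx":0,"ty":0,"tz":0,"rx":0.16,"ry":0,"rz":0},
    {"tx":0,"ty":0,"tz":0,"rx":0.16,"ry":0,"rz":0}
  ],
  "claw": 5
}}

```text
clock: 3.2
tcp_pos: [0.5501, 0.2351, 0.2821]
tcp_rot: [0.015, -0.058, 0.969, -0.24]
force: [0.2, -0.8, -0.3]
width: 0.0503
grip_force: 0.0
```

```bash
python3 -c "
from h import *
show()"
```

```text
t 3.2 joints [ 0.57  0.06  1.48 -0.45  1.81 -1.19] s,v,z mm [  7.1 249.7 282.1]
tool axes in u,n,z cols:
 [[-1.     0.001  0.002]
 [-0.     0.885 -0.466]
 [-0.002 -0.466 -0.885]]
tilt below horiz deg 62.2281550505121
F(u,n,z) [ 0.1 -0.8 -0.3] w 50.3 grip 0.0
```

Request:
{"method": "move_arm", "body": {
  "motion": [
    {"tx":0,"ty":0,"tz":0,"rx":0.16,"ry":0,"rz":0},
    {"tx":0,"ty":0,"tz":0,"rx":0.16,"ry":0,"rz":0},
    {"tx":0,"ty":0,"tz":0,"rx":0.16,"ry":0,"rz":0},
    {"tx":0,"ty":2.53,"tz":4.37,"rx":0,"ry":0,"rz":0},
    {"tx":0,"ty":2.53,"tz":4.37,"rx":0,"ry":0,"rz":0},
    {"tx":0,"ty":2.53,"tz":4.37,"rx":0,"ry":0,"rz":0},
    {"tx":0,"ty":2.53,"tz":4.37,"rx":0,"ry":0,"rz":0},
    {"tx":0,"ty":0,"tz":0,"rx":0,"ry":0,"rz":0}
  ]
}}

```text
clock: 4.2
tcp_pos: [0.5589, 0.1488, 0.0953]
tcp_rot: [0.025, -0.053, 0.885, -0.462]
force: [0.2, 1.2, 0.4]
width: 0.0503
grip_force: 0.0
```

```bash
python3 - <<'E'
from h import *
s,R,p=show()
f=ctrl.grab_frame("wrist")
T=np.eye(4);T[:3,:3]=R;T[:3,3]=p
W=T@np.array(f["mount"]);K=f["intrinsics"];z=f["range_z"];v,u=np.mgrid[:400,:640]
a=(u-K[0,2]);b=(v-K[1,2]);r=np.hypot(a,b)+1e-9;th=r/K[0,0]
P=np.stack([np.tan(th)*a/r*z,np.tan(th)*b/r*z,z],-1)@W[:3,:3].T+W[:3,3]
B=np.stack([U,N,[0,0,1]]);Q=(P-RC)@B.T*1000
np.savez("w1.npz",Q=Q,C=f["color"],z=z)
ok=z>0
m=ok&(Q[...,2]>50)&(Q[...,2]<66)&(abs(Q[...,0])<100)&(Q[...,1]>0)&(Q[...,1]<140)
n,l,st,_=cv2.connectedComponentsWithStats(m.astype(np.uint8));i=1+st[1:,4].argmax();t=Q[l==i]
print(len(t),np.median(t[:,2]),cv2.minAreaRect(t[:,:2].astype(np.float32)),t.min(0),t.max(0))
m=ok&(Q[...,2]>70)&(Q[...,2]<80)&(abs(Q[...,0])<100)&(abs(Q[...,1])<20);t=Q[m]
print(len(t),cv2.minAreaRect(t[:,:2].astype(np.float32)) if len(t) else 0)
im=f["color"][:,:,::-1].copy();cv2.imwrite("pics/w1.png",im)
E
```

```text
t 4.2 joints [ 0.59  0.26  1.72 -0.83  1.69 -0.97] s,v,z mm [  5.6 163.   95.3]
tool axes in u,n,z cols:
 [[-1.    -0.003 -0.004]
 [ 0.001  0.572 -0.82 ]
 [ 0.005 -0.82  -0.572]]
tilt below horiz deg 34.87472356041365
F(u,n,z) [0.4 1.2 0.4] w 50.3 grip 0.0
13763 58.9534144423232 ((-2.9083328247070312, 66.15538024902344), (158.03192138671875, 123.01806640625), 1.3540631532669067) [-80.44873293   2.79632355  50.01115424] [ 77.52447216 126.4340239   65.99728181]
1140 ((-5.3647003173828125, 4.655506610870361), (148.4941864013672, 11.933759689331055), 1.2916615009307861)
```

View pics/w1.png

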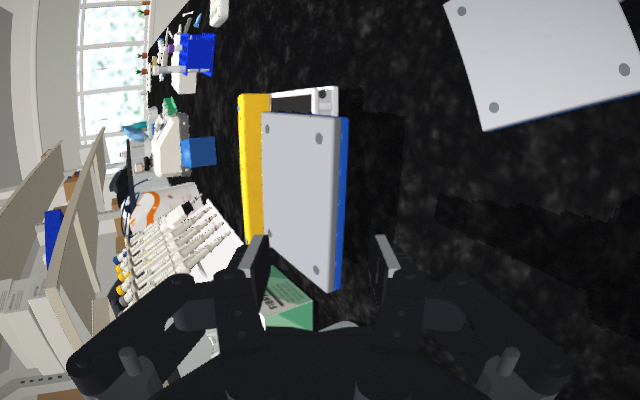

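```bash
python3 - <<'E'
from h import *
d=np.load("w1.npz");Q=d["Q"];C=d["C"].astype(int);z=d["z"]
sp=C.max(-1)-C.min(-1)
g=(z>0)&(sp<35)&(C.mean(-1)>90)&(abs(Q[...,2]-59)<6)&(abs(Q[...,0])<90)&(Q[...,1]>5)&(Q[...,1]<140)
n,l,st,_=cv2.connectedComponentsWithStats(g.astype(np.uint8));i=1+st[1:,4].argmax();t=Q[l==i]
print("plate",len(t),cv2.minAreaRect(t[:,:2].astype(np.float32)),np.median(t[:,2]))
for s0 in(-50,-30,-10,10,30,50):
    k=t[abs(t[:,0]-s0)<5]
    print(s0,len(k),np.percentile(k[:,1],[1,99]) if len(k) else'')
b=(z>0)&(C[...,2]>C[...,0]+50)&(abs(Q[...,0])<80)&(abs(Q[...,1]-115)<20);k=Q[b];print("blue",len(k),np.percentile(k,[2,50,98],axis=0))
y=(z>0)&(C[...,0]>150)&(C[...,2]<90)&(C[...,1]>110)&(abs(Q[...,0])<90)&(abs(Q[...,1])<30);k=Q[y]
for s0 in(-60,-30,0,30,60):
    kk=k[abs(k[:,0]-s0)<6];print(s0,len(kk),kk.min(0) if len(kk) else'',kk.max(0) if len(kk) else '')
k2=k[k[:,2]>72];print(k2[:,0].min(),k2[:,0].max())
E
```

```text
plate 11542 ((4.202922821044922, 69.57760620117188), (109.46022033691406, 130.89830017089844), 87.73712158203125) 58.968447082553375
-50 1056 [ 19.31800041 125.28544696]
-30 1019 [ 19.86190244 124.82430662]
-10 967 [ 17.90660287 123.76006813]
10 885 [ 18.19682606 123.07710127]
30 814 [ 17.2037982  122.51433179]
50 740 [ 16.00894769 121.99690199]
blue 1293 [[-57.53211838 120.24015688  45.85100323]
 [ -3.51406439 122.96865232  49.50506292]
 [ 66.0371704  125.20083652  52.69011637]]
-60 315 [-65.99855767  -0.76238451  45.50643381] [-54.06380833  22.32473486  75.58549218]
-30 269 [-35.78340161  -0.5330226   56.09505405] [-24.02293763   9.4492203   75.70378942]
0 247 [-5.97117593 -0.63967194 56.21303857] [ 5.99918467  9.60431006 75.44077609]
30 231 [24.03341048  0.40249568 56.74622261] [35.93020877  9.64734868 75.52769188]
60 117 [5.40053966e+01 5.28836755e-02 5.68820823e+01] [65.5582385   9.61702545 75.79122783]
-79.59802326334028 68.124225951919
```

Request:
{"method": "move_arm", "body": {
  "motion": [
    {"tx":0,"ty":-0.1,"tz":2.2,"rx":0,"ry":0,"rz":0},
    {"tx":0,"ty":-0.1,"tz":2.2,"rx":0,"ry":0,"rz":0},
    {"tx":0,"ty":0,"tz":2.2,"rx":0,"ry":0,"rz":0},
    {"tx":0,"ty":0,"tz":2.2,"rx":0,"ry":0,"rz":0},
    {"tx":0,"ty":0,"tz":0,"rx":0,"ry":0,"rz":0}
  ]
}}

```text
clock: 4.88
tcp_pos: [0.5684, 0.076, 0.0482]
tcp_rot: [0.026, -0.053, 0.885, -0.461]
force: [0.4, 0.4, 0.7]
width: 0.0504
grip_force: 0.0
```

```bash
cat >> h.py <<'E'
def wcloud(name=None):
    s=ctrl.state();q=np.array(s["tcp_rot"]);R=Ro.from_quat(q[[1,2,3,0]]).as_matrix();f=ctrl.grab_frame("wrist")
    T=np.eye(4);T[:3,:3]=R;T[:3,3]=s["tcp_pos"]
    W=T@np.array(f["mount"]);K=f["intrinsics"];z=f["range_z"];v,u=np.mgrid[:400,:640]
    a=(u-K[0,2]);b=(v-K[1,2]);r=np.hypot(a,b)+1e-9;th=r/K[0,0]
    P=np.stack([np.tan(th)*a/r*z,np.tan(th)*b/r*z,z],-1)@W[:3,:3].T+W[:3,3]
    if name:save(f,name)
    return (P-RC)@np.stack([U,N,[0,0,1]]).T*1000,f["color"].astype(int),z>0
E
python3 - <<'E'
from h import *
show();wcloud("w2.png")
E
```

```text
t 4.88 joints [ 0.48  0.26  1.81 -0.87  1.55 -0.96] s,v,z mm [ 6.3 89.6 48.2]
tool axes in u,n,z cols:
 [[-1.    -0.001 -0.002]
 [ 0.001  0.573 -0.82 ]
 [ 0.002 -0.82  -0.573]]
tilt below horiz deg 34.96143048030625
F(u,n,z) [0.5 0.3 0.7] w 50.4 grip 0.0
```

View pics/w2.png

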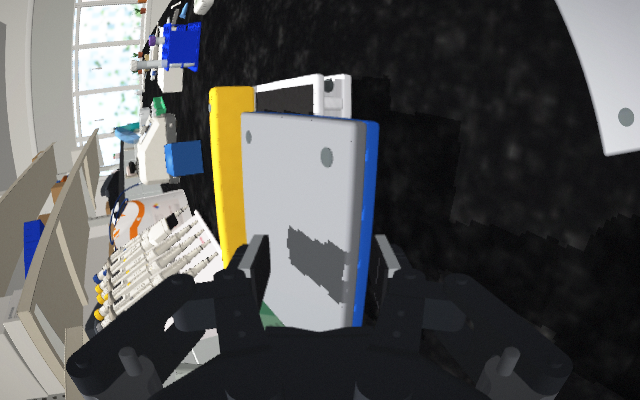

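Request:
{"method": "move_arm", "body": {
  "motion": [
    {"tx":0,"ty":-0.3,"tz":0,"rx":0,"ry":0,"rz":0},
    {"tx":0,"ty":-0.4,"tz":-0.22,"rx":0,"ry":0,"rz":0},
    {"tx":0,"ty":-0.4,"tz":-0.22,"rx":0,"ry":0,"rz":0},
    {"tx":0,"ty":-0.4,"tz":-0.22,"rx":0,"ry":0,"rz":0},
    {"tx":0,"ty":-0.4,"tz":-0.22,"rx":0,"ry":0,"rz":0},
    {"tx":0,"ty":-0.4,"tz":-0.22,"rx":0,"ry":0,"rz":0},
    {"tx":0,"ty":0,"tz":0,"rx":0,"ry":0,"rz":0}
  ]
}}

```text
clock: 5.8
tcp_pos: [0.5694, 0.0736, 0.0749]
tcp_rot: [0.028, -0.053, 0.885, -0.461]
force: [-0.9, 0.8, -1.2]
width: 0.0499
grip_force: 0.8
```

```bash
cat >> h.py <<'E'
def plane(name=None):
    Q,C,ok=wcloud(name);sp=C.max(-1)-C.min(-1)
    g=ok&(sp<35)&(C.mean(-1)>90)&(abs(Q[...,0])<90)&(abs(Q[...,1])<150)&(Q[...,2]>48)&(Q[...,2]<220)
    n,l,st,_=cv2.connectedComponentsWithStats(g.astype(np.uint8));i=1+st[1:,4].argmax();t=Q[l==i];c=np.median(t,0)
    A=np.c_[t[:,:2],np.ones(len(t))];x=np.linalg.lstsq(A,t[:,2],rcond=None)[0]
    k=abs(A@x-t[:,2])<4;x=np.linalg.lstsq(A[k],t[k,2],rcond=None)[0]
    print("grey face: slope s,v deg",np.degrees(np.arctan(x[:2])),"min/max",np.percentile(t[k],1,0),np.percentile(t[k],99,0))
E
python3 - <<'E'
from h import *
show();plane()
E
```

```text
t 5.8 joints [ 0.48  0.22  1.8  -0.87  1.58 -1.  ] s,v,z mm [ 7.1 87.1 74.9]
tool axes in u,n,z cols:
 [[-1.     0.     0.   ]
 [-0.     0.574 -0.819]
 [-0.001 -0.819 -0.574]]
tilt below horiz deg 35.00732890268465
F(u,n,z) [-0.8  0.9 -1.2] w 49.9 grip 0.8
grey face: slope s,v deg [ 0.42481715 11.16629591] min/max [-59.53089984  15.48874186  59.79041129] [ 62.54139442 119.98936338  81.43012675]
```

Request:
{"method": "move_arm", "body": {
  "motion": [
    {"tx":0,"ty":-0.44,"tz":-0.14,"rx":0,"ry":0,"rz":0},
    {"tx":0,"ty":-0.44,"tz":-0.14,"rx":0,"ry":0,"rz":0},
    {"tx":0,"ty":-0.44,"tz":-0.14,"rx":0,"ry":0,"rz":0},
    {"tx":0,"ty":-0.44,"tz":-0.14,"rx":0,"ry":0,"rz":0},
    {"tx":0,"ty":-0.44,"tz":-0.14,"rx":0,"ry":0,"rz":0},
    {"tx":0,"ty":-0.42,"tz":-0.04,"rx":0,"ry":0,"rz":0},
    {"tx":0,"ty":-0.42,"tz":-0.04,"rx":0,"ry":0,"rz":0},
    {"tx":0,"ty":-0.42,"tz":-0.04,"rx":0,"ry":0,"rz":0},
    {"tx":0,"ty":-0.42,"tz":-0.04,"rx":0,"ry":0,"rz":0},
    {"tx":0,"ty":0,"tz":0,"rx":0,"ry":0,"rz":0}
  ]
}}

```text
clock: 7.1
tcp_pos: [0.5712, 0.0583, 0.1115]
tcp_rot: [0.028, -0.053, 0.885, -0.461]
force: [-0.7, 0.1, -0.0]
width: 0.05
grip_force: 0.5
```

```bash
python3 - <<'E'
from h import *
show();plane("w3.png")
E
```

```text
t 7.1 joints [ 0.45  0.16  1.8  -0.88  1.6  -1.06] s,v,z mm [  7.1  71.7 111.5]
tool axes in u,n,z cols:
 [[-1.     0.     0.   ]
 [ 0.     0.574 -0.819]
 [-0.    -0.819 -0.574]]
tilt below horiz deg 35.000497335877924
F(u,n,z) [-0.6  0.2 -0. ] w 50.0 grip 0.5
grey face: slope s,v deg [-0.18596185 31.48850535] min/max [-60.78239385  17.40835392  62.7570015 ] [ 61.0538515  102.67440476 117.39489181]
```

View pics/w3.png

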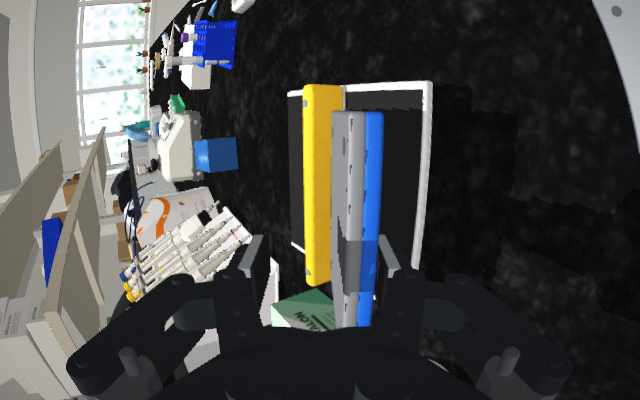

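Request:
{"method": "move_arm", "body": {
  "motion": [
    {"tx":0,"ty":0.15,"tz":0,"rx":0,"ry":0,"rz":0},
    {"tx":0,"ty":0.2,"tz":0,"rx":0,"ry":0,"rz":0},
    {"tx":0,"ty":0.2,"tz":0,"rx":0,"ry":0,"rz":0},
    {"tx":0,"ty":0,"tz":0,"rx":0,"ry":0,"rz":0}
  ],
  "claw": 2.6,
  "grip_force": 30
}}

```text
clock: 7.65
tcp_pos: [0.5707, 0.0617, 0.1064]
tcp_rot: [0.027, -0.053, 0.885, -0.461]
force: [0.8, 1.0, -1.7]
width: 0.0262
grip_force: 0.6
```

```bash
python3 - <<'E'
from h import *
show();plane()
E
```

```text
t 7.65 joints [ 0.46  0.17  1.8  -0.88  1.6  -1.05] s,v,z mm [  7.   75.1 106.4]
tool axes in u,n,z cols:
 [[-1.    -0.001  0.   ]
 [-0.     0.573 -0.819]
 [ 0.    -0.819 -0.573]]
tilt below horiz deg 34.989762250549006
F(u,n,z) [ 0.9  0.9 -1.7] w 26.2 grip 0.6
grey face: slope s,v deg [  0.30945964 -37.87577545] min/max [-60.94083368  93.29671871 117.8662712 ] [ 36.92958341  99.10614153 122.91408484]
```

Request:
{"method": "move_arm", "body": {
  "motion": [
    {"tx":0,"ty":0.2,"tz":0,"rx":0,"ry":0,"rz":0},
    {"tx":0,"ty":0.2,"tz":0,"rx":0,"ry":0,"rz":0},
    {"tx":0,"ty":0,"tz":0,"rx":0,"ry":0,"rz":0},
    {"tx":0,"ty":0,"tz":0,"rx":0,"ry":0,"rz":0},
    {"tx":0,"ty":0,"tz":0,"rx":0,"ry":0,"rz":0}
  ],
  "claw": 0.5,
  "grip_force": 60
}}

```text
clock: 8.32
tcp_pos: [0.5705, 0.0646, 0.1031]
tcp_rot: [0.028, -0.053, 0.886, -0.46]
force: [-0.9, 8.3, -2.1]
width: 0.0133
grip_force: 58.9
```

```bash
python3 - <<'E'
from h import *
show();Q,C,ok=wcloud("w4.png")
E
```

```text
t 8.32 joints [ 0.46  0.18  1.8  -0.88  1.6  -1.04] s,v,z mm [  7.1  78.  103.1]
tool axes in u,n,z cols:
 [[-1.    -0.     0.001]
 [-0.001  0.575 -0.818]
 [-0.    -0.818 -0.575]]
tilt below horiz deg 35.089427897404896
F(u,n,z) [ 0.1  8.3 -2.1] w 13.3 grip 58.9
```

View pics/w4.png

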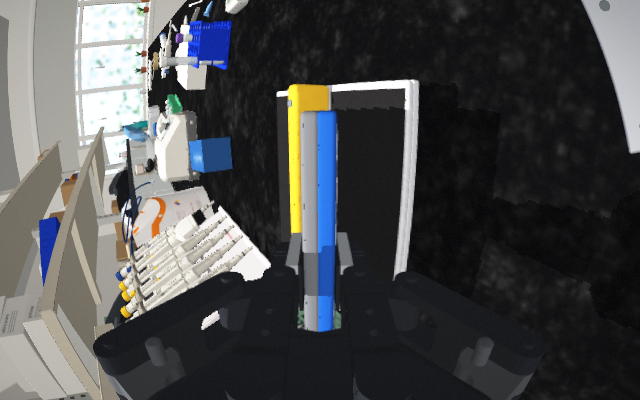

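```bash
cat >> h.py <<'E'
def edge():
    # outer side face in tool frame: depth behind TCP (mm), using blue+grey pixels away from fingers
    Q,C,ok=wcloud();s=ctrl.state();q=np.array(s["tcp_rot"]);R=np.stack([U,N,[0,0,1]])@Ro.from_quat(q[[1,2,3,0]]).as_matrix()
    p=np.stack([U,N,[0,0,1]])@(np.array(s["tcp_pos"])-RC)*1000
    t=(Q-p)@R;k=ok&(abs(t[...,1])<12)&(abs(t[...,0])>14)&(abs(t[...,0])<70)&(t[...,2]>-60)&(t[...,2]<20)
    a=t[k];b=(C[k][:,2]>C[k][:,0]+50)
    for s0 in(-50,-30,-18,18,30,50):
        m=abs(a[:,0]-s0)<6
        if m.sum()>5:print(s0,m.sum(),"z",np.percentile(a[m,2],[5,50,95]),"y",np.percentile(a[m,1],[3,97]))
    if b.any():print("blue y",np.percentile(a[b][:,1],[3,50,97]))
E
python3 - <<'E'
from h import *
edge()
E
```

```text
-30 344 z [-26.33731068 -25.34887427 -24.10925377] y [-7.16964152  5.66670635]
-18 512 z [-26.40932517 -25.37062914 -24.10561556] y [-7.25102188  6.13797359]
18 760 z [-26.33167235 -25.25209743 -24.02937954] y [-7.26492611  5.86402079]
30 1011 z [-26.32992295 -25.19881228 -23.61305449] y [-7.23015355  6.14691173]
50 1126 z [-26.26578145 -25.18962643 -23.58370439] y [-7.23282454  5.87306812]
blue y [-1.05862892  2.44687694  6.10652449]
```

Request:
{"method": "move_arm", "body": {
  "motion": [
    {"tx":0,"ty":0.12,"tz":0,"rx":0,"ry":0,"rz":0},
    {"tx":0,"ty":0.12,"tz":0,"rx":0,"ry":0,"rz":0},
    {"tx":0,"ty":0.1,"tz":0,"rx":0,"ry":0,"rz":0},
    {"tx":0,"ty":0,"tz":0,"rx":0,"ry":0,"rz":0}
  ]
}}

```text
clock: 8.93
tcp_pos: [0.5703, 0.0661, 0.1005]
tcp_rot: [0.028, -0.053, 0.886, -0.461]
force: [-1.7, 5.4, -0.4]
width: 0.0132
grip_force: 58.6
```

```bash
cat >> h.py <<'E'
L=84.7
def rows(th0,tcp0,side,tgt,n):
    # tcp in (v,z) mm; tool angle th (plate angle deg: 35..145); pivot corner y=+7 (blue, side L) or -7 (grey, side R); tgt (th, v, z) of the corner
    def ax(th):
        a=np.radians(th);return np.array([np.sin(a),-np.cos(a)]),np.array([-np.cos(a),-np.sin(a)])
    def corner(th,t):y,z=ax(th);return t+L*z+side*7*y
    c0=corner(th0,np.array(tcp0));print("corner now",c0);th1,v1,z1=tgt;t=np.array(tcp0,float);tot=0
    for i in range(1,n+1):
        th=th0+(th1-th0)*i/n
        s0=14*np.sin(np.radians(th0));s1=14*np.sin(np.radians(th1));f=i/n
        if abs(s1-s0)>2:f=(14*np.sin(np.radians(th))-s0)/(s1-s0)
        c=np.array([c0[0]+(v1-c0[0])*f,c0[1]+(z1-c0[1])*i/n]);y,z=ax(th)
        new=c-L*z-side*7*y;y0,z0=ax(th0+(th1-th0)*(i-1)/n);d=(new-t)/10
        print('{"tx":0,"ty":%.2f,"tz":%.2f,"rx":%.3f,"ry":0,"rz":0},'%(d@y0,d@z0,-np.radians(th1-th0)/n));t=new
    print("end tcp",t)
E
python3 - <<'E'
from h import *
s,R,p=show();d=(p-RC)*1000
rows(np.degrees(np.arctan2(-R[2,2],-(R[:,2]@N))),(d@N,d[2]),1,(90,20.5,45.5),12)
E
```

```text
t 8.93 joints [ 0.47  0.18  1.8  -0.88  1.6  -1.04] s,v,z mm [  7.1  79.5 100.5]
tool axes in u,n,z cols:
 [[-1.    -0.     0.   ]
 [-0.001  0.574 -0.819]
 [-0.    -0.819 -0.574]]
tilt below horiz deg 35.01856660058162
F(u,n,z) [-1.   5.6 -0.4] w 13.2 grip 58.6
corner now [14.18819669 46.19795675]
{"tx":0,"ty":-0.62,"tz":0.01,"rx":-0.080,"ry":0,"rz":0},
{"tx":0,"ty":-0.61,"tz":0.02,"rx":-0.080,"ry":0,"rz":0},
{"tx":0,"ty":-0.61,"tz":0.03,"rx":-0.080,"ry":0,"rz":0},
{"tx":0,"ty":-0.61,"tz":0.04,"rx":-0.080,"ry":0,"rz":0},
{"tx":0,"ty":-0.62,"tz":0.05,"rx":-0.080,"ry":0,"rz":0},
{"tx":0,"ty":-0.62,"tz":0.06,"rx":-0.080,"ry":0,"rz":0},
{"tx":0,"ty":-0.63,"tz":0.06,"rx":-0.080,"ry":0,"rz":0},
{"tx":0,"ty":-0.63,"tz":0.07,"rx":-0.080,"ry":0,"rz":0},
{"tx":0,"ty":-0.64,"tz":0.08,"rx":-0.080,"ry":0,"rz":0},
{"tx":0,"ty":-0.65,"tz":0.08,"rx":-0.080,"ry":0,"rz":0},
{"tx":0,"ty":-0.66,"tz":0.09,"rx":-0.080,"ry":0,"rz":0},
{"tx":0,"ty":-0.67,"tz":0.09,"rx":-0.080,"ry":0,"rz":0},
end tcp [ 13.5 130.2]
```

Request:
{"method": "move_arm", "body": {
  "motion": [
    {"tx":0,"ty":-0.62,"tz":0.01,"rx":-0.08,"ry":0,"rz":0},
    {"tx":0,"ty":-0.61,"tz":0.02,"rx":-0.08,"ry":0,"rz":0},
    {"tx":0,"ty":-0.61,"tz":0.03,"rx":-0.08,"ry":0,"rz":0},
    {"tx":0,"ty":-0.61,"tz":0.04,"rx":-0.08,"ry":0,"rz":0},
    {"tx":0,"ty":-0.62,"tz":0.05,"rx":-0.08,"ry":0,"rz":0},
    {"tx":0,"ty":-0.62,"tz":0.06,"rx":-0.08,"ry":0,"rz":0}
  ]
}}

```text
clock: 9.68
tcp_pos: [0.5737, 0.0384, 0.1247]
tcp_rot: [0.015, -0.058, 0.97, -0.236]
force: [-1.3, 4.6, -0.0]
width: 0.0131
grip_force: 59.0
```

```bash
python3 - <<'E'
from h import *
s,R,p=show();d=(p-RC)*1000;edge()
rows(np.degrees(np.arctan2(-R[2,2],-(R[:,2]@N))),(d@N,d[2]),1,(90,20.5,45.5),6)
E
```

```text
t 9.68 joints [ 0.25 -0.01  1.8  -0.48  1.43 -1.35] s,v,z mm [  7.2  51.6 124.7]
tool axes in u,n,z cols:
 [[-1.    -0.     0.001]
 [-0.001  0.888 -0.459]
 [-0.001 -0.459 -0.888]]
tilt below horiz deg 62.68192167951359
F(u,n,z) [-0.7  4.8 -0. ] w 13.1 grip 59.0
-30 327 z [-26.60990329 -25.60767467 -24.18626043] y [-6.05867173  7.3519409 ]
-18 505 z [-26.6390214  -25.64860913 -24.42309933] y [-6.12914398  7.18736875]
18 759 z [-26.61836585 -25.58557101 -24.33807395] y [-6.00612706  6.91159667]
30 1011 z [-26.52391097 -25.55522194 -24.15020358] y [-6.0772237   7.13483322]
50 1126 z [-26.55831755 -25.44524811 -24.15037442] y [-5.86643947  7.2333316 ]
blue y [0.28782906 3.70035137 7.20984304]
corner now [18.96575637 46.26772321]
{"tx":0,"ty":-0.64,"tz":0.08,"rx":-0.079,"ry":0,"rz":0},
{"tx":0,"ty":-0.64,"tz":0.08,"rx":-0.079,"ry":0,"rz":0},
{"tx":0,"ty":-0.64,"tz":0.09,"rx":-0.079,"ry":0,"rz":0},
{"tx":0,"ty":-0.64,"tz":0.09,"rx":-0.079,"ry":0,"rz":0},
{"tx":0,"ty":-0.64,"tz":0.09,"rx":-0.079,"ry":0,"rz":0},
{"tx":0,"ty":-0.64,"tz":0.09,"rx":-0.079,"ry":0,"rz":0},
end tcp [ 13.5 130.2]
```

Request:
{"method": "move_arm", "body": {
  "motion": [
    {"tx":0,"ty":-0.64,"tz":0.08,"rx":-0.079,"ry":0,"rz":0},
    {"tx":0,"ty":-0.64,"tz":0.08,"rx":-0.079,"ry":0,"rz":0},
    {"tx":0,"ty":-0.64,"tz":0.09,"rx":-0.079,"ry":0,"rz":0},
    {"tx":0,"ty":-0.64,"tz":0.09,"rx":-0.079,"ry":0,"rz":0},
    {"tx":0,"ty":-0.64,"tz":0.09,"rx":-0.079,"ry":0,"rz":0},
    {"tx":0,"ty":-0.63,"tz":0.09,"rx":-0.079,"ry":0,"rz":0},
    {"tx":0,"ty":0,"tz":0,"rx":0,"ry":0,"rz":0}
  ]
}}

```text
clock: 10.6
tcp_pos: [0.5779, 0.0009, 0.13]
tcp_rot: [-0.0, -0.059, 0.998, -0.001]
force: [-2.1, 12.7, 4.7]
width: 0.0128
grip_force: 60.7
```

```bash
python3 - <<'E'
from h import *
show();edge();save(ctrl.grab_frame("scene"),"s5.png")
E
```

```text
t 10.6 joints [-0.04 -0.05  1.78 -0.    1.41 -1.73] s,v,z mm [  6.9  13.9 130. ]
tool axes in u,n,z cols:
 [[-1.     0.001 -0.001]
 [ 0.001  1.    -0.003]
 [ 0.001 -0.003 -1.   ]]
tilt below horiz deg 89.83993445659509
F(u,n,z) [-0.6 12.8  4.7] w 12.8 grip 60.7
-30 336 z [-27.42046819 -26.54065961 -24.94862853] y [-7.8385866   5.54012845]
-18 513 z [-27.46259564 -26.58728007 -25.47401218] y [-7.84895887  5.40736387]
18 761 z [-27.46130889 -26.36417033 -25.16277022] y [-7.9304305   5.16168124]
30 1011 z [-27.40224357 -26.29084726 -24.90114303] y [-7.9295112   5.34663394]
50 1136 z [-27.31881495 -26.20910821 -24.77631962] y [-7.95012411  5.15656558]
blue y [-1.41933792  1.97700997  5.42172551]
```

View pics/s5.png

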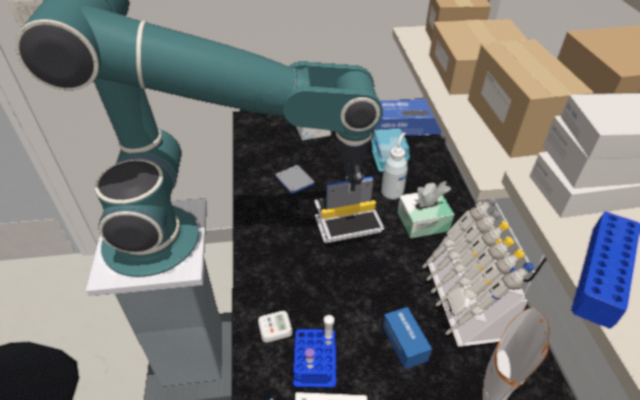

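Request:
{"method": "move_arm", "body": {
  "motion": [
    {"tx":0,"ty":0.2,"tz":0,"rx":0,"ry":0,"rz":0},
    {"tx":0,"ty":0,"tz":-0.7,"rx":0,"ry":0,"rz":0},
    {"tx":0,"ty":0,"tz":-1,"rx":0,"ry":0,"rz":0},
    {"tx":0,"ty":0,"tz":-1,"rx":0,"ry":0,"rz":0},
    {"tx":0,"ty":0,"tz":-1.1,"rx":0,"ry":0,"rz":0},
    {"tx":0,"ty":0,"tz":0,"rx":0,"ry":0,"rz":0},
    {"tx":0,"ty":-0.65,"tz":0,"rx":0,"ry":0,"rz":0},
    {"tx":0,"ty":-0.8,"tz":0,"rx":0,"ry":0,"rz":0},
    {"tx":0,"ty":-0.9,"tz":0,"rx":0,"ry":0,"rz":0},
    {"tx":0,"ty":-0.8,"tz":0,"rx":0,"ry":0,"rz":0},
    {"tx":0,"ty":0,"tz":0,"rx":0,"ry":0,"rz":0},
    {"tx":0,"ty":0,"tz":0,"rx":0,"ry":0,"rz":0}
  ]
}}

```text
clock: 12.2
tcp_pos: [0.5815, -0.0285, 0.168]
tcp_rot: [0.0, -0.059, 0.998, -0.003]
force: [-0.0, 0.1, -2.6]
width: 0.0129
grip_force: 58.5
```

```bash
python3 - <<'E'
from h import *
show();edge();Q,C,ok=wcloud("w6.png")
y=ok&(C[...,0]>150)&(C[...,2]<90)&(C[...,1]>110)&(abs(Q[...,0])<90)&(abs(Q[...,1])<30)&(Q[...,2]>71);k=Q[y]
for s0 in(-70,-60,-30,0,30,60,70):
    kk=k[abs(k[:,0]-s0)<6];print(s0,len(kk),kk.min(0) if len(kk) else'',kk.max(0) if len(kk) else '')
E
```

```text
t 12.2 joints [-0.09 -0.06  1.73 -0.01  1.48 -1.78] s,v,z mm [  7.  -15.7 168. ]
tool axes in u,n,z cols:
 [[-1.    -0.    -0.   ]
 [-0.     1.    -0.006]
 [ 0.    -0.006 -1.   ]]
tilt below horiz deg 89.66089213610918
F(u,n,z) [ 0.   0.1 -2.6] w 12.9 grip 58.5
-30 348 z [-27.42216683 -26.48328975 -25.05292997] y [-7.72495547  5.52184802]
-18 496 z [-27.40639679 -26.56238877 -25.36069315] y [-7.79046632  5.55907172]
18 761 z [-27.40383026 -26.41402985 -25.21027918] y [-7.57039707  5.36629555]
30 1001 z [-27.34125562 -26.3850289  -24.94804926] y [-7.62650185  5.53395291]
50 1140 z [-27.46044212 -26.23338705 -24.86204618] y [-7.44524926  5.6667493 ]
blue y [-1.2775378   2.13366744  5.58842361]
-70 202 [-75.97473989  -3.9980417   71.00445718] [-64.33906821   6.82409497  77.59462512]
-60 205 [-65.97644593  -3.99590164  71.1058086 ] [-54.37709017   6.96267926  76.47352019]
-30 219 [-35.98817406  -9.13204583  71.28783026] [-24.30249815   7.42122264 193.28217221]
0 172 [-5.94099874 -1.89617304 71.54641933] [ 5.99964629  7.24876066 76.28558024]
30 155 [24.13649059 -2.21891761 71.07474108] [35.84111162  7.36309568 76.06211852]
60 0  
70 0
```

View pics/w6.png

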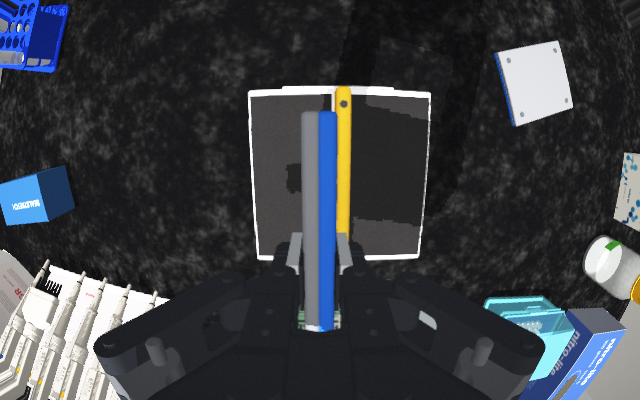

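Request:
{"method": "move_arm", "body": {
  "motion": [
    {"tx":0,"ty":0,"tz":0.8,"rx":0,"ry":0,"rz":0},
    {"tx":0,"ty":0,"tz":1,"rx":0,"ry":0,"rz":0},
    {"tx":0,"ty":0,"tz":1,"rx":0,"ry":0,"rz":0},
    {"tx":0,"ty":0,"tz":0.6,"rx":0,"ry":0,"rz":0},
    {"tx":0,"ty":0,"tz":0.3,"rx":0,"ry":0,"rz":0},
    {"tx":0,"ty":0,"tz":0.1,"rx":0,"ry":0,"rz":0},
    {"tx":0,"ty":0,"tz":0,"rx":0,"ry":0,"rz":0},
    {"tx":0,"ty":0,"tz":0,"rx":0,"ry":0,"rz":0}
  ]
}}

```text
clock: 13.3
tcp_pos: [0.5817, -0.0287, 0.1303]
tcp_rot: [0.0, -0.06, 0.998, -0.003]
force: [-0.5, -0.1, -2.5]
width: 0.013
grip_force: 58.4
```

```bash
sed -i 's/^L=84.7/L=83.6/' h.py; python3 - <<'E'
from h import *
s,R,p=show();d=(p-RC)*1000
rows(np.degrees(np.arctan2(-R[2,2],-(R[:,2]@N))),(d@N,d[2]),-1,(145,-15.5,45.8),14)
E
```

```text
t 13.3 joints [-0.09 -0.04  1.77 -0.01  1.41 -1.78] s,v,z mm [  7.2 -15.9 130.3]
tool axes in u,n,z cols:
 [[-1.    -0.     0.   ]
 [-0.     1.    -0.006]
 [-0.    -0.006 -1.   ]]
tilt below horiz deg 89.65346358007147
F(u,n,z) [-0.5 -0.  -2.5] w 13.0 grip 58.4
corner now [-23.45322842  46.72111652]
{"tx":0,"ty":-0.57,"tz":-0.02,"rx":-0.069,"ry":0,"rz":0},
{"tx":0,"ty":-0.57,"tz":-0.02,"rx":-0.069,"ry":0,"rz":0},
{"tx":0,"ty":-0.56,"tz":-0.02,"rx":-0.069,"ry":0,"rz":0},
{"tx":0,"ty":-0.55,"tz":-0.02,"rx":-0.069,"ry":0,"rz":0},
{"tx":0,"ty":-0.54,"tz":-0.01,"rx":-0.069,"ry":0,"rz":0},
{"tx":0,"ty":-0.54,"tz":-0.01,"rx":-0.069,"ry":0,"rz":0},
{"tx":0,"ty":-0.53,"tz":-0.00,"rx":-0.069,"ry":0,"rz":0},
{"tx":0,"ty":-0.53,"tz":0.01,"rx":-0.069,"ry":0,"rz":0},
{"tx":0,"ty":-0.52,"tz":0.01,"rx":-0.069,"ry":0,"rz":0},
{"tx":0,"ty":-0.52,"tz":0.02,"rx":-0.069,"ry":0,"rz":0},
{"tx":0,"ty":-0.52,"tz":0.03,"rx":-0.069,"ry":0,"rz":0},
{"tx":0,"ty":-0.52,"tz":0.04,"rx":-0.069,"ry":0,"rz":0},
{"tx":0,"ty":-0.52,"tz":0.05,"rx":-0.069,"ry":0,"rz":0},
{"tx":0,"ty":-0.52,"tz":0.06,"rx":-0.069,"ry":0,"rz":0},
end tcp [-79.96607585  99.48505439]
```

Request:
{"method": "move_arm", "body": {
  "motion": [
    {"tx":0,"ty":0,"tz":0.08,"rx":0,"ry":0,"rz":0},
    {"tx":0,"ty":0,"tz":0.06,"rx":0,"ry":0,"rz":0},
    {"tx":0,"ty":0,"tz":0,"rx":0,"ry":0,"rz":0},
    {"tx":0,"ty":0,"tz":0,"rx":0,"ry":0,"rz":0}
  ]
}}

```text
clock: 13.8
tcp_pos: [0.5816, -0.0287, 0.1286]
tcp_rot: [0.0, -0.06, 0.998, -0.003]
force: [0.3, 0.7, -2.7]
width: 0.0127
grip_force: 58.5
```

```bash
python3 - <<'E'
from h import *
s,R,p=show()
E
```

```text
t 13.8 joints [-0.09 -0.04  1.77 -0.01  1.41 -1.78] s,v,z mm [  7.  -16.  128.6]
tool axes in u,n,z cols:
 [[-1.    -0.    -0.   ]
 [-0.     1.    -0.006]
 [ 0.    -0.006 -1.   ]]
tilt below horiz deg 89.6554594974698
F(u,n,z) [ 0.4  0.6 -2.7] w 12.7 grip 58.5
```

Request:
{"method": "move_arm", "body": {
  "motion": [
    {"tx":0,"ty":0,"tz":0.07,"rx":0,"ry":0,"rz":0},
    {"tx":0,"ty":0,"tz":0.07,"rx":0,"ry":0,"rz":0},
    {"tx":0,"ty":0,"tz":0,"rx":0,"ry":0,"rz":0},
    {"tx":0,"ty":0,"tz":0,"rx":0,"ry":0,"rz":0}
  ]
}}

```text
clock: 14.3
tcp_pos: [0.582, -0.0286, 0.1283]
tcp_rot: [0.001, -0.06, 0.998, -0.003]
force: [-0.4, 0.4, 7.1]
width: 0.0128
grip_force: 59.9
```

```bash
python3 - <<'E'
from h import *
s,R,p=show();edge();d=(p-RC)*1000
rows(np.degrees(np.arctan2(-R[2,2],-(R[:,2]@N))),(d@N,d[2]),-1,(118,-22,44),7)
E
```

```text
t 14.3 joints [-0.09 -0.04  1.77 -0.01  1.41 -1.78] s,v,z mm [  7.5 -15.9 128.3]
tool axes in u,n,z cols:
 [[-1.    -0.     0.001]
 [-0.     1.    -0.006]
 [-0.001 -0.006 -1.   ]]
tilt below horiz deg 89.64828721503815
F(u,n,z) [-0.3  0.5  7.1] w 12.8 grip 59.9
-30 354 z [-27.41479143 -26.44540181 -24.8682209 ] y [-7.56432614  5.65433652]
-18 505 z [-27.51150722 -26.5732855  -25.39786759] y [-7.36089265  5.7358904 ]
18 756 z [-27.54564048 -26.57276188 -25.44838679] y [-7.41023977  5.57965129]
30 1003 z [-27.70975502 -26.56991709 -25.20723604] y [-7.46287505  5.67004922]
50 1134 z [-27.63807601 -26.64947735 -25.30575894] y [-7.25915036  5.84868388]
blue y [-1.10521334  2.29085054  5.769454  ]
corner now [-23.45556394  44.71366892]
{"tx":0,"ty":-0.57,"tz":-0.02,"rx":-0.071,"ry":0,"rz":0},
{"tx":0,"ty":-0.57,"tz":-0.02,"rx":-0.071,"ry":0,"rz":0},
{"tx":0,"ty":-0.57,"tz":-0.02,"rx":-0.071,"ry":0,"rz":0},
{"tx":0,"ty":-0.57,"tz":-0.01,"rx":-0.071,"ry":0,"rz":0},
{"tx":0,"ty":-0.58,"tz":-0.01,"rx":-0.071,"ry":0,"rz":0},
{"tx":0,"ty":-0.58,"tz":-0.01,"rx":-0.071,"ry":0,"rz":0},
{"tx":0,"ty":-0.58,"tz":-0.01,"rx":-0.071,"ry":0,"rz":0},
end tcp [-55.0671895 121.1007197]
```

Request:
{"method": "move_arm", "body": {
  "motion": [
    {"tx":0,"ty":-0.57,"tz":-0.04,"rx":-0.071,"ry":0,"rz":0},
    {"tx":0,"ty":-0.57,"tz":-0.04,"rx":-0.071,"ry":0,"rz":0},
    {"tx":0,"ty":-0.57,"tz":-0.02,"rx":-0.071,"ry":0,"rz":0},
    {"tx":0,"ty":-0.57,"tz":-0.01,"rx":-0.071,"ry":0,"rz":0},
    {"tx":0,"ty":-0.58,"tz":-0.01,"rx":-0.071,"ry":0,"rz":0},
    {"tx":0,"ty":-0.58,"tz":-0.01,"rx":-0.071,"ry":0,"rz":0},
    {"tx":0,"ty":-0.58,"tz":-0.01,"rx":-0.071,"ry":0,"rz":0},
    {"tx":0,"ty":0,"tz":0,"rx":0,"ry":0,"rz":0}
  ]
}}

```text
clock: 15.35
tcp_pos: [0.5867, -0.0686, 0.1209]
tcp_rot: [-0.014, -0.057, 0.968, 0.243]
force: [1.4, -1.1, 6.1]
width: 0.0128
grip_force: 60.0
```

```bash
python3 - <<'E'
from h import *
s,R,p=show();edge();d=(p-RC)*1000
rows(np.degrees(np.arctan2(-R[2,2],-(R[:,2]@N))),(d@N,d[2]),-1,(145,-15,45),7)
E
```

```text
t 15.35 joints [-0.37  0.11  1.69  0.43  1.59 -2.1 ] s,v,z mm [  7.4 -56.2 120.9]
tool axes in u,n,z cols:
 [[-1.     0.001  0.001]
 [ 0.001  0.881  0.473]
 [-0.001  0.473 -0.881]]
tilt below horiz deg 118.20952899234527
F(u,n,z) [ 1.3 -1.3  6.1] w 12.8 grip 60.0
-30 348 z [-27.71708924 -26.84780825 -25.50222127] y [-7.83703813  5.58242893]
-18 506 z [-27.92514602 -26.90825967 -25.77197877] y [-7.62708972  5.41342089]
18 762 z [-27.92631056 -26.93588867 -25.70986893] y [-7.6780158   5.20389059]
30 1012 z [-27.97356922 -26.88769835 -25.54114401] y [-7.83067207  5.39271046]
50 1143 z [-27.9644646  -26.90229324 -25.58207   ] y [-7.78217168  5.54770627]
blue y [-1.39092473  1.99416988  5.44187122]
corner now [-22.861042    43.90905399]
{"tx":0,"ty":-0.48,"tz":-0.00,"rx":-0.067,"ry":0,"rz":0},
{"tx":0,"ty":-0.47,"tz":0.01,"rx":-0.067,"ry":0,"rz":0},
{"tx":0,"ty":-0.47,"tz":0.02,"rx":-0.067,"ry":0,"rz":0},
{"tx":0,"ty":-0.46,"tz":0.03,"rx":-0.067,"ry":0,"rz":0},
{"tx":0,"ty":-0.46,"tz":0.04,"rx":-0.067,"ry":0,"rz":0},
{"tx":0,"ty":-0.46,"tz":0.06,"rx":-0.067,"ry":0,"rz":0},
{"tx":0,"ty":-0.46,"tz":0.07,"rx":-0.067,"ry":0,"rz":0},
end tcp [-79.46607585  98.68505439]
```

Request:
{"method": "move_arm", "body": {
  "motion": [
    {"tx":0,"ty":-0.48,"tz":0,"rx":-0.067,"ry":0,"rz":0},
    {"tx":0,"ty":-0.47,"tz":0.01,"rx":-0.067,"ry":0,"rz":0},
    {"tx":0,"ty":-0.47,"tz":0.02,"rx":-0.067,"ry":0,"rz":0},
    {"tx":0,"ty":-0.46,"tz":0.03,"rx":-0.067,"ry":0,"rz":0},
    {"tx":0,"ty":-0.46,"tz":0.04,"rx":-0.067,"ry":0,"rz":0},
    {"tx":0,"ty":-0.46,"tz":0.06,"rx":-0.067,"ry":0,"rz":0},
    {"tx":0,"ty":-0.46,"tz":0.07,"rx":-0.067,"ry":0,"rz":0},
    {"tx":0,"ty":0,"tz":0,"rx":0,"ry":0,"rz":0}
  ]
}}

```text
clock: 16.4
tcp_pos: [0.5889, -0.091, 0.0973]
tcp_rot: [-0.028, -0.052, 0.885, 0.462]
force: [0.0, 0.7, -0.2]
width: 0.0127
grip_force: 58.9
```

```bash
python3 - <<'E'
from h import *
s,R,p=show();edge();d=(p-RC)*1000
rows(np.degrees(np.arctan2(-R[2,2],-(R[:,2]@N))),(d@N,d[2]),-1,(158,-11.5,45),6)
E
```

```text
t 16.4 joints [-0.52  0.34  1.61  0.74  1.81 -2.27] s,v,z mm [  6.9 -78.7  97.3]
tool axes in u,n,z cols:
 [[-1.     0.002 -0.   ]
 [ 0.001  0.572  0.82 ]
 [ 0.001  0.82  -0.572]]
tilt below horiz deg 145.09132377735656
F(u,n,z) [ 0.1  0.7 -0.2] w 12.7 grip 58.9
-30 343 z [-28.07648587 -27.07896337 -25.90150595] y [-7.67500445  5.69472107]
-18 503 z [-28.0921686  -27.1454335  -26.00110373] y [-7.73815287  5.52459349]
18 765 z [-27.96356194 -26.93618689 -25.80605428] y [-7.59890295  5.28705967]
30 1000 z [-27.9577307  -26.9240386  -25.46920598] y [-7.73080417  5.48807929]
50 1142 z [-27.86657952 -26.80764741 -25.53064869] y [-7.45806989  5.62129943]
blue y [-1.31613337  2.08729911  5.57413725]
corner now [-14.16477986  43.69554988]
{"tx":0,"ty":-0.27,"tz":0.00,"rx":-0.038,"ry":0,"rz":0},
{"tx":0,"ty":-0.27,"tz":0.00,"rx":-0.038,"ry":0,"rz":0},
{"tx":0,"ty":-0.27,"tz":0.01,"rx":-0.038,"ry":0,"rz":0},
{"tx":0,"ty":-0.27,"tz":0.01,"rx":-0.038,"ry":0,"rz":0},
{"tx":0,"ty":-0.27,"tz":0.01,"rx":-0.038,"ry":0,"rz":0},
{"tx":0,"ty":-0.28,"tz":0.01,"rx":-0.038,"ry":0,"rz":0},
end tcp [-86.39032409  82.80739819]
```

Request:
{"method": "move_arm", "body": {
  "motion": [
    {"tx":0,"ty":-0.27,"tz":0,"rx":-0.038,"ry":0,"rz":0},
    {"tx":0,"ty":-0.27,"tz":0,"rx":-0.038,"ry":0,"rz":0},
    {"tx":0,"ty":-0.27,"tz":0.01,"rx":-0.038,"ry":0,"rz":0},
    {"tx":0,"ty":-0.27,"tz":0.01,"rx":-0.038,"ry":0,"rz":0},
    {"tx":0,"ty":-0.27,"tz":0.01,"rx":-0.038,"ry":0,"rz":0},
    {"tx":0,"ty":-0.28,"tz":0.01,"rx":-0.038,"ry":0,"rz":0},
    {"tx":0,"ty":0,"tz":0,"rx":0,"ry":0,"rz":0}
  ]
}}

```text
clock: 17.32
tcp_pos: [0.5897, -0.0984, 0.0829]
tcp_rot: [-0.034, -0.049, 0.827, 0.559]
force: [-0.5, 0.3, -3.0]
width: 0.0131
grip_force: 58.9
```

```bash
python3 - <<'E'
from h import *
s,R,p=show();Q,C,ok=wcloud("w7.png");f=ctrl.grab_frame("scene");save(f,"s7.png")
E
```

```text
t 17.32 joints [-0.57  0.47  1.58  0.87  1.93 -2.32] s,v,z mm [  6.8 -86.1  82.9]
tool axes in u,n,z cols:
 [[-1.     0.001 -0.   ]
 [ 0.     0.372  0.928]
 [ 0.001  0.928 -0.372]]
tilt below horiz deg 158.16372156259737
F(u,n,z) [-0.5  0.4 -3. ] w 13.1 grip 58.9
```

View pics/w7.png

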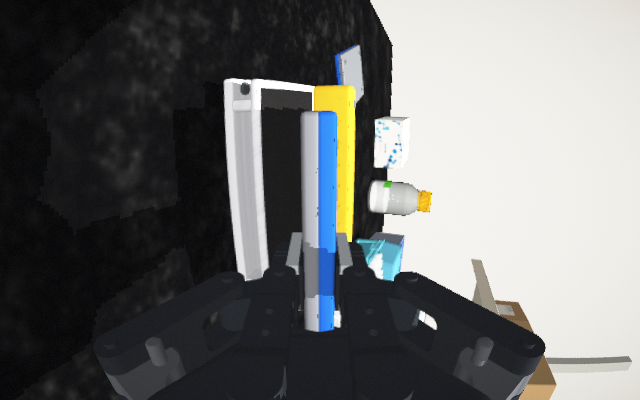

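Request:
{"method": "move_arm", "body": {
  "motion": [
    {"tx":0,"ty":0,"tz":0.12,"rx":0,"ry":0,"rz":0},
    {"tx":0,"ty":0,"tz":0.12,"rx":0,"ry":0,"rz":0},
    {"tx":0,"ty":0,"tz":0,"rx":0,"ry":0,"rz":0}
  ]
}}

```text
clock: 17.8
tcp_pos: [0.5898, -0.096, 0.0833]
tcp_rot: [-0.033, -0.05, 0.827, 0.559]
force: [1.2, -0.6, -1.3]
width: 0.0132
grip_force: 59.3
```

Request:
{"method": "move_arm", "body": {
  "motion": [
    {"tx":0,"ty":0.15,"tz":0,"rx":0,"ry":0,"rz":0},
    {"tx":0,"ty":0.2,"tz":0,"rx":0,"ry":0,"rz":0},
    {"tx":0,"ty":0.1,"tz":0,"rx":0,"ry":0,"rz":0},
    {"tx":0,"ty":0,"tz":0,"rx":0,"ry":0,"rz":0}
  ],
  "claw": 2.2
}}

```text
clock: 18.3
tcp_pos: [0.5895, -0.0943, 0.0872]
tcp_rot: [-0.033, -0.049, 0.827, 0.559]
force: [0.2, -0.7, -1.4]
width: 0.0223
grip_force: 0.7
```

```bash
python3 - <<'E'
from h import *
s,R,p=show();edge()
E
```

```text
t 18.3 joints [-0.56  0.46  1.59  0.88  1.93 -2.31] s,v,z mm [  7.1 -82.1  87.2]
tool axes in u,n,z cols:
 [[-1.    -0.    -0.   ]
 [-0.     0.374  0.928]
 [-0.     0.928 -0.374]]
tilt below horiz deg 158.06205767305624
F(u,n,z) [ 0.1 -0.7 -1.4] w 22.3 grip 0.7
-30 336 z [-28.34653052 -27.39849499 -25.95086913] y [-10.78309904   2.6442102 ]
-18 502 z [-28.26031976 -27.3642626  -26.2303178 ] y [-10.67497439   2.52047673]
18 769 z [-28.17698145 -27.13181835 -25.78630771] y [-10.61972021   2.62396592]
30 993 z [-28.13334274 -27.13470234 -25.90019588] y [-10.27990231   2.55074372]
50 1112 z [-27.99163472 -26.98389623 -25.71387294] y [-10.52261056   2.44194228]
blue y [-4.12127382 -0.65475238  2.64346104]
```

Request:
{"method": "move_arm", "body": {
  "motion": [
    {"tx":0,"ty":0.3,"tz":0,"rx":0,"ry":0,"rz":0},
    {"tx":0,"ty":0.35,"tz":0,"rx":0,"ry":0,"rz":0},
    {"tx":0,"ty":0.1,"tz":0,"rx":0,"ry":0,"rz":0},
    {"tx":0,"ty":0,"tz":0,"rx":0,"ry":0,"rz":0}
  ],
  "claw": 3.8
}}

```text
clock: 18.85
tcp_pos: [0.5891, -0.0916, 0.0942]
tcp_rot: [-0.033, -0.049, 0.827, 0.559]
force: [0.5, -1.3, -1.3]
width: 0.0381
grip_force: 0.7
```

```bash
python3 - <<'E'
from h import *
s,R,p=show();edge()
E
```

```text
t 18.85 joints [-0.56  0.45  1.59  0.88  1.93 -2.3 ] s,v,z mm [  7.1 -79.3  94.2]
tool axes in u,n,z cols:
 [[-1.    -0.    -0.   ]
 [-0.     0.374  0.928]
 [-0.     0.928 -0.374]]
tilt below horiz deg 158.0568018603225
F(u,n,z) [ 0.4 -1.4 -1.3] w 38.1 grip 0.7
-50 9 z [0.29524411 1.30304722 2.41544789] y [-5.51862655 -5.38950661]
-30 167 z [-28.30882746 -27.16704763   0.23138937] y [-11.60578137  -4.9418587 ]
-18 298 z [-28.38973697 -27.31876734   3.12609109] y [-11.69672936  -5.12558768]
18 479 z [-28.19516165 -27.07094619   0.89087507] y [-11.71731088  -4.7374456 ]
30 553 z [-28.12725198 -27.06336163 -14.92585258] y [-11.75005231  -4.73385415]
50 630 z [-28.04479183 -26.91047654 -10.59603734] y [-11.6767598  -4.6661567]
blue y [-11.75267699  -8.20670369  -5.20455574]
```

Request:
{"method": "move_arm", "body": {
  "motion": [
    {"tx":0,"ty":-0.3,"tz":0.02,"rx":0,"ry":0,"rz":0},
    {"tx":0,"ty":-0.3,"tz":0.02,"rx":0,"ry":0,"rz":0},
    {"tx":0,"ty":-0.3,"tz":0.03,"rx":0,"ry":0,"rz":0},
    {"tx":0,"ty":-0.3,"tz":0.03,"rx":0,"ry":0,"rz":0},
    {"tx":0,"ty":-0.3,"tz":0.04,"rx":0,"ry":0,"rz":0},
    {"tx":0,"ty":-0.3,"tz":0.05,"rx":0,"ry":0,"rz":0},
    {"tx":0,"ty":-0.3,"tz":0.06,"rx":0,"ry":0,"rz":0},
    {"tx":0,"ty":-0.3,"tz":0.08,"rx":0,"ry":0,"rz":0},
    {"tx":0,"ty":-0.3,"tz":0.08,"rx":0,"ry":0,"rz":0},
    {"tx":0,"ty":-0.3,"tz":0.09,"rx":0,"ry":0,"rz":0},
    {"tx":0,"ty":-0.3,"tz":0.09,"rx":0,"ry":0,"rz":0},
    {"tx":0,"ty":-0.25,"tz":0.08,"rx":0,"ry":0,"rz":0},
    {"tx":0,"ty":-0.2,"tz":0.06,"rx":0,"ry":0,"rz":0},
    {"tx":0,"ty":0,"tz":0,"rx":0,"ry":0,"rz":0}
  ]
}}

```text
clock: 20.65
tcp_pos: [0.5899, -0.0988, 0.0564]
tcp_rot: [-0.033, -0.049, 0.827, 0.559]
force: [1.0, 0.5, -1.2]
width: 0.038
grip_force: 0.6
```

```bash
cat >> h.py <<'E'
def bluetop(cam,name=None):
    f=ctrl.grab_frame(cam);C=f["color"].astype(int)
    if name:save(f,name)
    Q=(cloud(f)-RC)@np.stack([U,N,[0,0,1]]).T*1000
    b=(C[...,2]>C[...,0]+40)&(abs(Q[...,0]-5)<90)&(Q[...,1]<10)&(Q[...,1]>-150)&(Q[...,2]>35);t=Q[b]
    if len(t)<20:return print("none")
    A=np.c_[t[:,:2],np.ones(len(t))];x=np.linalg.lstsq(A,t[:,2],rcond=None)[0]
    print(cam,len(t),"slopes",np.degrees(np.arctan(x[:2])),"z",np.median(t[:,2]),cv2.minAreaRect(t[:,:2].astype(np.float32)))
E
python3 - <<'E'
from h import *
s,R,p=show();bluetop("scene");bluetop("side");wcloud("w8.png")
E
```

```text
t 20.65 joints [-0.57  0.5   1.58  0.86  1.9  -2.35] s,v,z mm [  7.  -86.5  56.4]
tool axes in u,n,z cols:
 [[-1.     0.    -0.   ]
 [-0.     0.373  0.928]
 [ 0.     0.928 -0.373]]
tilt below horiz deg 158.07678559717147
F(u,n,z) [ 1.   0.4 -1.2] w 38.0 grip 0.6
scene 191 slopes [-3.07754635 -3.06998242] z 59.42602947490671 ((45.2484016418457, -55.43580627441406), (66.27075958251953, 94.7442398071289), 3.8490772247314453)
side 858 slopes [-0.07875963 -4.97613046] z 58.49189804054367 ((4.012031555175781, -74.30921173095703), (136.10328674316406, 142.47750854492188), 0.7383415699005127)
```

View pics/w8.png

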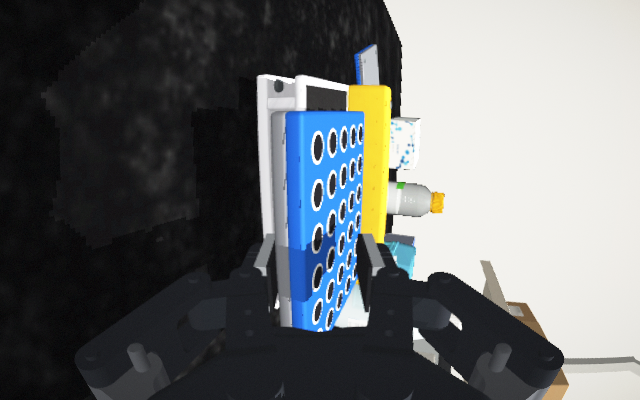

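Request:
{"method": "move_arm", "body": {
  "motion": [
    {"tx":0,"ty":-0.2,"tz":0.05,"rx":0,"ry":0,"rz":0},
    {"tx":0,"ty":-0.2,"tz":0.05,"rx":0,"ry":0,"rz":0},
    {"tx":0,"ty":-0.15,"tz":0,"rx":0,"ry":0,"rz":0},
    {"tx":0,"ty":-0.15,"tz":0,"rx":0,"ry":0,"rz":0},
    {"tx":0,"ty":0,"tz":0,"rx":0,"ry":0,"rz":0}
  ]
}}

```text
clock: 21.42
tcp_pos: [0.5902, -0.1005, 0.0496]
tcp_rot: [-0.033, -0.049, 0.827, 0.559]
force: [-0.5, 0.8, -1.0]
width: 0.0377
grip_force: 0.0
```

```bash
python3 - <<'E'
from h import *
s,R,p=show();bluetop("side")
Q,C,ok=wcloud()
b=ok&(C[...,2]>C[...,0]+40)&(abs(Q[...,0]-5)<90)&(Q[...,1]<10)&(Q[...,1]>-150)&(Q[...,2]>35);t=Q[b]
A=np.c_[t[:,:2],np.ones(len(t))];x=np.linalg.lstsq(A,t[:,2],rcond=None)[0]
k=abs(A@x-t[:,2])<3;x=np.linalg.lstsq(A[k],t[k,2],rcond=None)[0]
print("wrist",np.degrees(np.arctan(x[:2])),np.percentile(t,[1,50,99],axis=0),cv2.minAreaRect(t[k][:,:2].astype(np.float32)))
E
```

```text
t 21.43 joints [-0.57  0.51  1.58  0.86  1.9  -2.36] s,v,z mm [  7.  -88.3  49.6]
tool axes in u,n,z cols:
 [[-1.     0.    -0.   ]
 [-0.     0.373  0.928]
 [ 0.     0.928 -0.373]]
tilt below horiz deg 158.0734235217306
F(u,n,z) [-0.4  0.8 -1. ] w 37.7 grip 0.0
side 867 slopes [-0.03340219 -2.62090595] z 56.84406787375762 ((4.4088287353515625, -74.70003509521484), (135.18975830078125, 143.62559509277344), 1.1262108087539673)
wrist [0.218953   1.10685844] [[ -61.10394528 -120.04813589   51.69083098]
 [ -18.38638848 -106.67505433   58.71952818]
 [  61.284868    -14.56251973   59.68582987]] ((2.8981170654296875, -63.078407287597656), (115.8099136352539, 128.44342041015625), 89.74299621582031)
```

Request:
{"method": "move_arm", "body": {
  "motion": [
    {"tx":0,"ty":-0.2,"tz":0,"rx":0,"ry":0,"rz":0},
    {"tx":0,"ty":0,"tz":-0.5,"rx":0,"ry":0,"rz":0},
    {"tx":0,"ty":0,"tz":-1.2,"rx":0,"ry":0,"rz":0},
    {"tx":0,"ty":0,"tz":-1.5,"rx":0,"ry":0,"rz":0},
    {"tx":0,"ty":0,"tz":-2,"rx":0,"ry":0,"rz":0},
    {"tx":0,"ty":0,"tz":-2.5,"rx":0,"ry":0,"rz":0},
    {"tx":0,"ty":0,"tz":-2.5,"rx":0,"ry":0,"rz":0},
    {"tx":0,"ty":2,"tz":-1,"rx":0,"ry":0,"rz":0},
    {"tx":0,"ty":4,"tz":0,"rx":0,"ry":0,"rz":0},
    {"tx":0,"ty":4,"tz":0,"rx":0,"ry":0,"rz":0},
    {"tx":0,"ty":0,"tz":0,"rx":0,"ry":0,"rz":0}
  ]
}}

```text
clock: 22.9
tcp_pos: [0.5986, -0.1669, 0.1866]
tcp_rot: [-0.032, -0.051, 0.828, 0.557]
force: [-0.6, -1.4, -0.5]
width: 0.0381
grip_force: 0.0
```

```bash
python3 - <<'E'
from h import *
s,R,p=show();bluetop("side","d9.png")
Q,C,ok=wcloud("w9.png")
b=ok&(C[...,2]>C[...,0]+40)&(abs(Q[...,0]-5)<90)&(Q[...,1]<10)&(Q[...,1]>-150)&(Q[...,2]>53);t=Q[b]
A=np.c_[t[:,:2],np.ones(len(t))];x=np.linalg.lstsq(A,t[:,2],rcond=None)[0]
print("wrist",np.degrees(np.arctan(x[:2])),np.median(t[:,2]),cv2.minAreaRect(t[:,:2].astype(np.float32)))
y=ok&(C[...,0]>150)&(C[...,2]<90)&(C[...,1]>110)&(abs(Q[...,0])<90)&(abs(Q[...,1])<30)&(Q[...,2]>71);k=Q[y];print("rail v",np.percentile(k[:,1],[2,98]))
E
python3 -c "
import cv2;a=cv2.imread('pics/w9.png');b=cv2.resize(cv2.imread('pics/d9.png')[150:280,240:450],None,fx=2.9,fy=2.9)
import numpy as np
c=np.zeros((600,800,3),np.uint8);c[:200,:320]=cv2.resize(a,(320,200));h,w=b.shape[:2];c[205:205+h,:w]=b[:395];cv2.imwrite('pics/m9.png',c)"
```

```text
t 22.9 joints [-0.64  0.44  1.43  0.89  2.09 -2.21] s,v,z mm [   7.5 -155.2  186.6]
tool axes in u,n,z cols:
 [[-1.    -0.005  0.001]
 [-0.001  0.377  0.926]
 [-0.004  0.926 -0.377]]
tilt below horiz deg 157.87167664364037
F(u,n,z) [-0.8 -1.4 -0.5] w 38.1 grip 0.0
side 874 slopes [-0.05821464 -0.92826016] z 56.887852827335216 ((3.6898651123046875, -61.717689514160156), (135.26828002929688, 120.702880859375), 0.6887230277061462)
wrist [0.07435354 0.48384037] 58.80833797327251 ((3.5095062255859375, -76.83538818359375), (146.12176513671875, 129.93698120117188), 89.84221649169922)
rail v [-5.14949951  5.18288281]
```

View pics/m9.png

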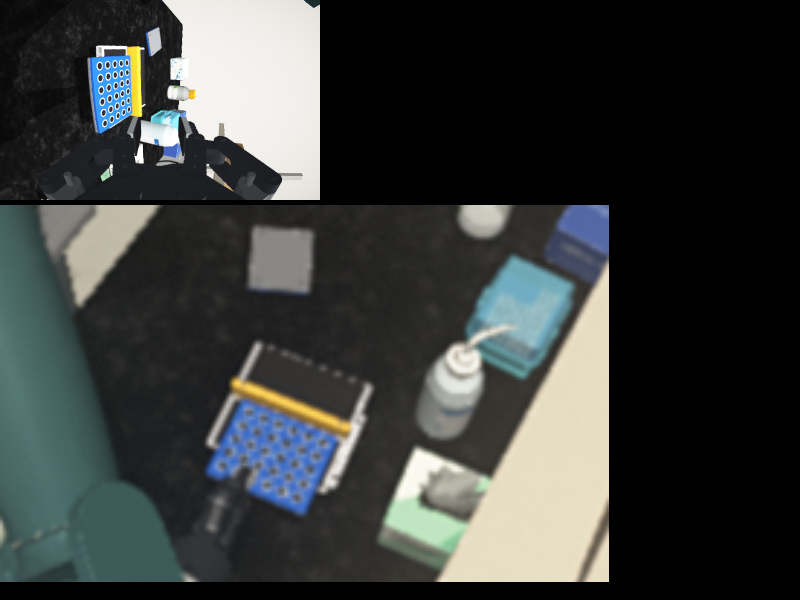

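The plate lies flat on the right rest, blue face up, with its inner edge a few mm off the rail. The gripper is well clear and nothing else has moved.

```bash
python3 -c "
from workcell import ctrl
print(ctrl.job_done())"
```

```text
the job is handed in; nothing more can be done
None
```

I turned the plate over the rail and handed the job in: it lies flat on the right rest, blue pocket face up, about 5 mm from the rail, robot clear; in the last pictures, which do not show everything, nothing else looked moved.

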